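# Put the stray stationery back in the supply tray

## Task

Clear the stationery off the desk: put the stapler, the glue stick, the eraser and the correction fluid back into the supply tray, each on the floor of the bin that already holds its own kind (the stapler goes with the boxes of staples), each the same way up as it is now. The dropper bottle with the pointed spout and the memory stick belong to the instrument: leave them where they are.

Things in the scene. Friction and masses are not known exactly. Their poses are not given: they have to be found in the camera images.
- stapler: Small black hand stapler on the desk, with steel magazine and slim base: 64 long (x) x 26 wide (y, at the handle) x about 40 mm high; the handle, from 20 to 37 mm up, is the widest part and the place to grip, across y. Origin: centre of the underside; x along its length to the nose, z up.
- glue: Glue stick standing on end on the desk: white cylinder with black cap, 25 mm diameter, 92 mm high. Origin: centre of the underside, z up along its axis.
- eraser: White block eraser lying flat on the desk, with a blue paper sleeve round two thirds of it: 64 (x) x 25 (y) x 13 mm high. Origin: centre of the underside; x along its length, z up.
- fluid: Small white bottle of correction fluid standing on the desk, with a broad ribbed white cap: body 30 mm diameter and straight up to 42 mm, cap 22 mm diameter, 70 mm high in all. Origin: centre of the underside, z up.
- dropper: Look-alike that stays: squat white dropper bottle of lens fluid for the instrument, standing, with a thin pointed spout instead of a broad cap: 34 mm diameter, 74 mm high. Origin: centre of the underside, z up.
- memory: Look-alike that stays: white memory stick with a bare steel plug at one end (+x), lying flat: 62 (x) x 20 (y) x 10 mm high. Origin: centre of the underside, z up.
- bin_stapler: Open grey bin, one of four alike in a dark tray, order varies; it already holds two small card boxes of staples, one on the other. Fixed; outside 88 (x) x 120 (y) x 40 mm high, walls and floor 3 mm. Origin: centre of its underside, 4 mm above the desk; y along its length, z up. The stock is fixed at the +y end, 39 mm high over the origin, and reaches in to y = +34 mm; all the rest of the floor, to the opposite end wall, is free (middle of it about y = -18 mm).
- bin_glue: Open grey bin, one of four alike in a dark tray, order varies; it already holds two standing glue sticks. Fixed; outside 88 (x) x 120 (y) x 40 mm high, walls and floor 3 mm. Origin: centre of its underside, 4 mm above the desk; y along its length, z up. The stock is fixed at the +y end, 95 mm high over the origin, and reaches in to y = +30 mm; all the rest of the floor, to the opposite end wall, is free (middle of it about y = -18 mm).
- bin_eraser: Open grey bin, one of four alike in a dark tray, order varies; it already holds two erasers, one on the other, lying across. Fixed; outside 88 (x) x 120 (y) x 40 mm high, walls and floor 3 mm. Origin: centre of its underside, 4 mm above the desk; y along its length, z up. The stock is fixed at the +y end, 30 mm high over the origin, and reaches in to y = +29 mm; all the rest of the floor, to the opposite end wall, is free (middle of it about y = -18 mm).
- bin_fluid: Open grey bin, one of four alike in a dark tray, order varies; it already holds two white bottles of correction fluid with broad caps. Fixed; outside 88 (x) x 120 (y) x 40 mm high, walls and floor 3 mm. Origin: centre of its underside, 4 mm above the desk; y along its length, z up. The stock is fixed at the +y end, 73 mm high over the origin, and reaches in to y = +25 mm; all the rest of the floor, to the opposite end wall, is free (middle of it about y = -18 mm).

How it is judged:
At the end, for the whole second after the job is handed in: Stapler, glue stick, eraser and correction fluid each rest upright (0.2 rad) on the floor of their own kind's bin (origin within 36 mm of its middle in x, -56 to +36 mm in y, under 9 mm above its origin), at rest; dropper bottle and memory stick upright, within 20 mm of their start (x of stapler in the frame of bin_stapler between -0.036 and 0.036 m and y of stapler in the frame of bin_stapler between -0.056 and 0.036 m and z of stapler in the frame of bin_stapler between -0.002 and 0.009 m and angle between each of stapler, glue, eraser, fluid, dropper, memory's own z axis and vertical below 0.2 rad and linear speed of each of stapler, glue, eraser, fluid below 0.02 m/s and angular speed of each of stapler, glue, eraser, fluid below 0.3 rad/s and x of glue in the frame of bin_glue between -0.036 and 0.036 m and y of glue in the frame of bin_glue between -0.056 and 0.036 m and z of glue in the frame of bin_glue between -0.002 and 0.009 m and x of eraser in the frame of bin_eraser between -0.036 and 0.036 m and y of eraser in the frame of bin_eraser between -0.056 and 0.036 m and z of eraser in the frame of bin_eraser between -0.002 and 0.009 m and x of fluid in the frame of bin_fluid between -0.036 and 0.036 m and y of fluid in the frame of bin_fluid between -0.056 and 0.036 m and z of fluid in the frame of bin_fluid between -0.002 and 0.009 m and distance of each of dropper, memory from where it was at the start of the episode below 0.02 m); the robot touches nothing.
It fails at once if the dropper bottle is shifted by more than 20 mm, lifted or knocked over (distance of dropper from where it was at the start of the episode above 0.02 m or angle between dropper's own z axis and vertical above 0.5 rad).
It fails at once if the memory stick is shifted by more than 20 mm, lifted or knocked over (distance of memory from where it was at the start of the episode above 0.02 m or angle between memory's own z axis and vertical above 0.5 rad).
It also fails if it takes over 120 s, if anything falls off the work surface, if the arm or the gripper's body presses on something with over 40 N, if the wrist force passes 120 N, or if a joint passes its speed limit or range.

## Robot

A 6-joint arm with a two-finger parallel gripper is mounted at the origin on the work surface. World frame = base frame: x ahead of the robot, y to its left, z up, the work surface at z = 0. Lengths are in m, angles in rad, forces in N, time in s.
With the tool pointing down it reaches from about 0.325 to 0.85 m from the base axis. Payload 15.5 kg.
Tool frame: the origin (TCP) lies at the very end of the fingers, on their centre line; the grasp point (between the pads) lies 19 mm behind it; x points along the fingers, y is the direction in which the jaws open and shut, and the axes are right-handed (so a half turn about x gives the same grasp; the last joint's range is limited). The gripper opens to 91 mm and grips with 3 to 60 N. Pads are 32 mm wide; open, the fingers measure 118 mm over their backs; the gripper's body (76 mm by 178 mm) begins 60 mm behind the grasp point.
Start: joints at [1.139, 0.494, 1.345, -0, 1.302, -0.096], TCP at [0.207, 0.59, 0.214] pointing down, gripper open.
Joint ranges: [-2.91, 2.91], [-0.82, 2.16], [0.22, 2.67], [-1.22, 4.37], [0.12, 2.79], [-3.08, 3.08]. Speed limits (rad/s): [1.89, 1.89, 2.57, 3.01, 3.01, 3.01].

## Interface

Orientations are given as a unit quaternion [w, x, y, z].
In Python, from rig import sensors, eyes, robot gives the robot as it stands. The module is installed in compiled form; this text tells all that it offers.
- The arm moves only by the tool apply_moves, never from a script. Its arguments are lists of equal length, an entry for each row: "travel": the shift along the tool's x, y, z in mm, a list of three; "yaw": the turn about the tool's x in degrees; "jaw": the gripper command: -1 is shut, 1 is fully open, values between are in proportion. In form: {"travel": [[tx, ty, tz], ...], "yaw": [yaw, ...], "jaw": [jaw, ...]}. A call has 1 to 20 rows; each row is the pose to reach, as a shift and turn from the pose commanded when the call began, along the tool's axes at that moment; what a row does not reach only later rows make up. A row lasts 1/12 s, in which the tool goes at most 41.7 mm and 7.16 degrees, less where a joint would pass 70% of its speed; a pose out of reach is approached as far as the arm can. A call with a gripper value outside its range is refused whole. The fingers move at their own pace and stop on an object; "squeeze" is the grip in N (left out, the last holds). Time passes only in rows, so rows that repeat a pose let the fingers close. It gives the time, the measured TCP pose, the force and the opening at its end, in the units of the state.
- sensors.get_state(): the state, without advancing time (a new reading comes with each control period).
- eyes.capture(name): name is "scene" or "top" or "wrist"; returns (picture, depth): 420x560x3 uint8, red, green, blue; 420x560 float32, m along the optical axis (not along the pixel's ray), 0 where there is no reading.
- eyes.get_calibration(name): a dict with "camera_matrix" (3x3 intrinsics, pixels), "R" (3x3) and "t" (3): a world point X has camera coordinates R X + t; the wrist camera has in their place "tool_from_camera" (4x4, takes a point from camera to tool coordinates, whose origin is the TCP and whose axes are the tool frame's). Camera axes: x right, y down, z forward; pixel columns grow to the right and rows downward; lengths in m; the calibration is good to about 2 mm. A picture is of the moment at which its call begins: read the wrist's pose just before it. get_calibration takes no time and is no camera call.
- robot.job_done(): hands the job in, once; it reports no verdict.
The state is a dict: "t": time; "joints": joint angles; "joint_vel": joint speeds; "joint_torque": joint torques, N m; "tool_pos": TCP position; "tool_rot": TCP orientation; "force": force on the tool from outside, world axes, zero at the start; "moment": the same for the moment, N m; "opening": finger opening in m.
Only numpy, scipy, OpenCV 4.12 (cv2) and the standard library are available. Lean on these libraries where they do the work, as an engineer would, in place of code of your own. Each camera call takes 0.05 s, during which the arm holds its last target.

## Working session

There is one attempt and no reset: what is moved stays moved. The work goes in short steps, Python scripts to look and compute and a tool call to move; the robot and the scene stay as the last step left them, time stands still between calls to the robot, and variables do not carry over. Pictures are saved under pics/ and viewed, and the job is handed in when it is done.

Besides the shell and the picture viewer there is one more tool, called after ">>>" as name([rows], argument=value, ...), one row to a line, values as JSON. apply_moves: Moves the arm, as the interface text tells. Its arguments: {"type":"object","properties":{"travel":{"type":"array","items":{"type":"array","items":{"type":"number"}}},"yaw":{"type":"array","items":{"type":"number"}},"jaw":{"type":"array","items":{"type":"number"}},"squeeze":{"type":"number"}},"required":["travel","yaw","jaw"]}

```bash
mkdir -p pics
cat > h.py <<'E'
from rig import sensors, eyes, robot
import numpy as np, cv2
def save(n,im): cv2.imwrite('pics/'+n+'.png',im[:,:,::-1])
def grab(n,tag):
    p,d=eyes.capture(n); save(tag,p); np.savez('pics/'+tag+'.npz',p=p,d=d); return p,d
def world(n,d):
    c=eyes.get_calibration(n);K=c['camera_matrix'];R=np.array(c['R']);t=np.array(c['t'])
    v,u=np.mgrid[:d.shape[0],:d.shape[1]]
    P=np.stack([(u-K[0][2])/K[0][0]*d,(v-K[1][2])/K[1][1]*d,d],-1)
    return (P-t)@R
E
python3 - <<'E'
from h import *
s=sensors.get_state(); print(s)
for n in('scene','top'):
    grab(n,n+'0'); print(eyes.get_calibration(n))
grab('wrist','wrist0');print(eyes.get_calibration('wrist'))
E
```

```text
{'t': 0.0, 'joints': array([ 1.13850500e+00,  4.94185449e-01,  1.34612473e+00, -2.64762946e-05,
        1.30248795e+00, -9.55206000e-02]), 'joint_vel': array([-3.37359996e-04, -6.39452240e-04, -8.44562329e-05, -4.30707936e-04,
       -5.38340708e-04, -1.05655242e-03]), 'joint_torque': array([-8.43528651e-04, -8.78790522e+01, -3.81866920e+01,  7.09675765e-02,
        5.27631235e-02, -6.33968807e-05]), 'tool_pos': array([0.20638581, 0.58954425, 0.21333902]), 'tool_rot': array([ 0.69700375,  0.1180883 ,  0.69720868, -0.11891589]), 'force': array([0.74659164, 0.21313461, 1.45294947]), 'moment': array([-0.03317221,  0.0574959 , -0.03074579]), 'opening': 0.09132470278394629}
{'camera_matrix': array([[539.96235721,   0.        , 275.23837978],
       [  0.        , 539.96235721, 208.90397479],
       [  0.        ,   0.        ,   1.        ]]), 'R': array([[-0.19673094,  0.98035157, -0.01441323],
       [ 0.57737795,  0.10395843, -0.80983168],
       [-0.79242138, -0.16764082, -0.58648522]]), 't': array([ 0.10645781, -0.27805796,  1.71007557])}
{'camera_matrix': array([[395.94319099,   0. 
[... 166 characters left out ...]
 -0.00290913],
       [-0.9968567 , -0.00960842, -0.07864093],
       [ 0.07860881,  0.00367599, -0.99689876]]), 't': array([-0.01846062,  0.53086138,  1.13528138])}
{'camera_matrix': array([[308.50611679,   0.        , 285.31624195],
       [  0.        , 308.50611679, 214.38865553],
       [  0.        ,   0.        ,   1.        ]]), 'tool_from_camera': array([[-1.02623359e-03, -2.85915201e-01,  9.58254374e-01,
        -1.71649279e-01],
       [ 9.99999454e-01, -1.03242232e-04,  1.04013562e-03,
        -1.54192101e-03],
       [-1.98458263e-04,  9.58254918e-01,  2.85915151e-01,
        -8.15132289e-02],
       [ 0.00000000e+00,  0.00000000e+00,  0.00000000e+00,
         1.00000000e+00]])}
```

View pics/scene0.png

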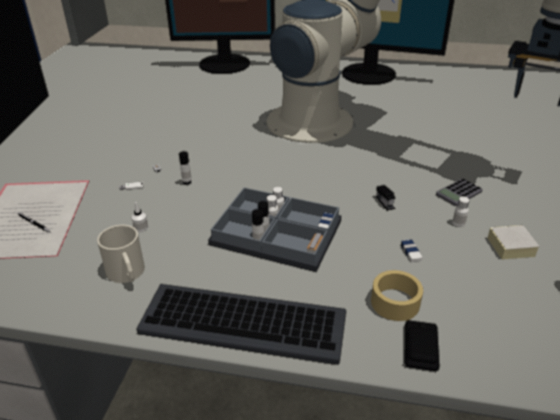

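View pics/top0.png

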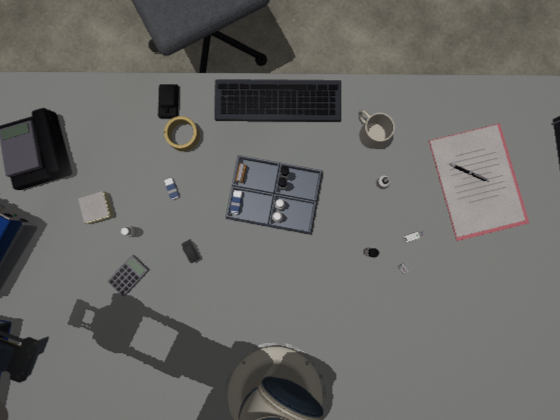

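The stationery is spread around a 2x2 tray: staples top-left, erasers bottom-left, glue top-right and fluid bottom-right in the top view. Next I'll zoom in and measure with depth.

Run:
```python
from h import *
z=np.load('pics/top0.npz');p,d=z['p'],z['d']
W=world('top',d)
def crop(u0,u1,v0,v1,s): return cv2.resize(p[v0:v1,u0:u1],None,fx=s,fy=s,interpolation=cv2.INTER_CUBIC)
save('tray0',crop(215,335,145,245,6)); 
a=crop(160,210,170,210,7);b=crop(115,165,212,252,7);c=crop(172,222,232,272,7);e=crop(360,410,230,270,7)
save('objs0',np.vstack([np.hstack([a,b]),np.hstack([c,e])]))
# depth noise/desk height
print('desk',[W[v,u].round(4) for v,u in((280,330),(150,340),(220,150))])
for n,(u0,u1,v0,v1) in dict(stapler=(175,208,234,268),glue=(358,385,240,266),eraser=(160,184,172,204),fluid=(115,140,220,244),dropper=(372,394,170,194),memory=(400,426,228,246)).items():
    w=W[v0:v1,u0:u1]; ok=(d[v0:v1,u0:u1]>0)
    m=(w[...,2]>0.006)&ok
    q=w[m]; 
    r=cv2.minAreaRect((q[:,:2]*1000).astype(np.float32))
    top=q[q[:,2]>q[:,2].max()-0.006]
    print(n,m.sum(),'mean',q.mean(0).round(4),'rect',np.round(r[0],1),np.round(r[1],1),round(r[2],1),'zmax',q[:,2].max().round(4),'top',top.mean(0).round(4),len(top))
```

```text
desk [array([ 0.3243, -0.1594, -0.0026]), array([ 0.7111, -0.1888,  0.0018]), array([ 0.4957,  0.3773, -0.0064])]
stapler 215 mean [0.4048 0.2481 0.034 ] rect [403.3 249.4] [68.8 94.1] 2.3 zmax 0.0448 top [0.4097 0.2528 0.0404] 35
glue 120 mean [ 0.4093 -0.2634  0.0717] rect [ 397.  -285.1] [49.  64.5] 1.9 zmax 0.0969 top [ 0.4093 -0.2659  0.093 ] 49
eraser 197 mean [0.5896 0.313  0.0129] rect [599.3 318. ] [85.8 31.7] 17.5 zmax 0.0194 top [0.587  0.3113 0.0152] 97
fluid 151 mean [0.4612 0.4177 0.0479] rect [453.9 429.7] [26.3 49.2] 42.3 zmax 0.0751 top [0.4612 0.4228 0.0711] 34
dropper 144 mean [ 0.6128 -0.3056  0.0382] rect [ 616.3 -310.9] [33.7 63.4] 40.6 zmax 0.0779 top [ 0.6141 -0.3086  0.0742] 3
memory 127 mean [ 0.4556 -0.3989  0.0103] rect [ 450.4 -406.5] [36.2 63.5] 22.6 zmax 0.015 top [ 0.4555 -0.3969  0.0113] 93
```

View pics/tray0.png

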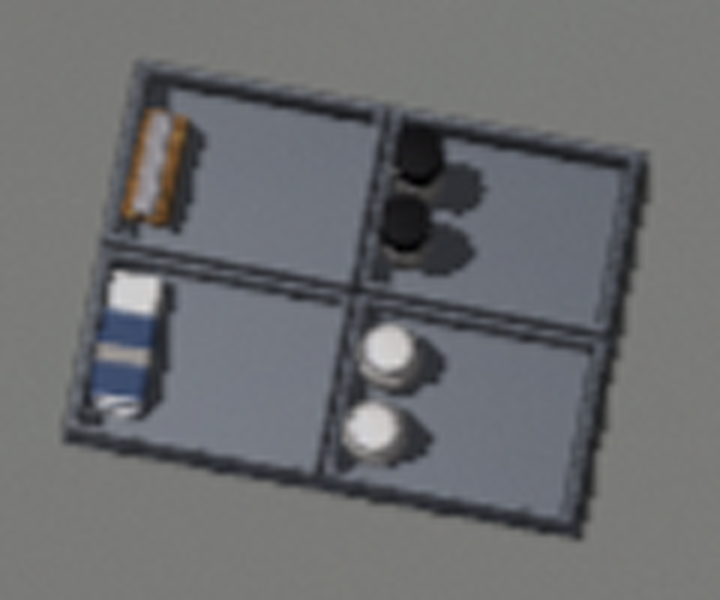

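View pics/objs0.png

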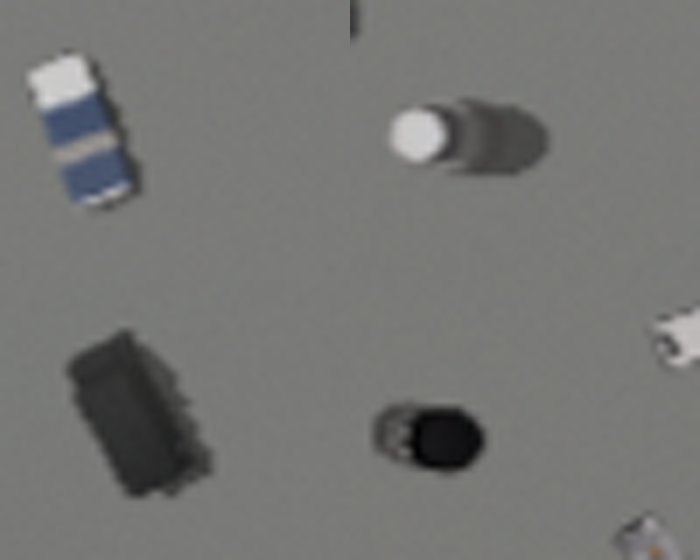

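View pics/wrist0.png

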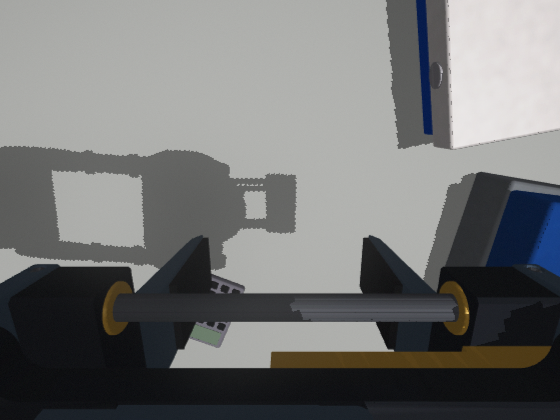

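```bash
cat >> h.py <<'E'
from scipy.spatial.transform import Rotation as Rot
def ray(n,uv,z):
    c=eyes.get_calibration(n);K=np.array(c['camera_matrix']);R=np.array(c['R']);t=np.array(c['t'])
    o=-R.T@t; D=R.T@np.linalg.inv(K)@np.array([uv[0],uv[1],1.]); return o+D*(z-o[2])/D[2]
def toolR(s): q=s['tool_rot']; return Rot.from_quat([q[1],q[2],q[3],q[0]]).as_matrix()
E
cat > m.py <<'E'
from h import *
def tr(x,y,s,u0,v0,z,n='top'):
    return ray(n,(u0+(x+.5)/s-.5,v0+(y+.5)/s-.5),z)
if __name__=='__main__':
    z=np.load('pics/top0.npz');p=z['p'].astype(int)
    hsv=cv2.cvtColor(z['p'],cv2.COLOR_RGB2HSV)
    def blob(m,u0,u1,v0,v1,zz,name):
        M=np.zeros(m.shape,np.uint8);M[v0:v1,u0:u1]=m[v0:v1,u0:u1]
        nn,l,st,ce=cv2.connectedComponentsWithStats(M); i=1+np.argmax(st[1:,4])
        pts=np.argwhere(l==i)[:,::-1]
        Q=np.array([ray('top',q,zz)[:2]*1000 for q in pts],np.float32)
        r=cv2.minAreaRect(Q); b=cv2.boxPoints(r); e=b[1]-b[0]; f=b[2]-b[1]; L=e if np.hypot(*e)>np.hypot(*f) else f
        ev,V=np.linalg.eigh(np.cov(Q.T)); 
        print(name,len(pts),'mean',Q.mean(0).round(1),'rect c',np.round(r[0],1),'size',np.round(r[1],1),'long ang',np.degrees(np.arctan2(L[1],L[0])).round(1),'pca',np.degrees(np.arctan2(V[1,1],V[0,1])).round(1))
    V=hsv[...,2].astype(int);S=hsv[...,1]
    blob(((V>150)|(S>80)),160,184,172,204,.013,'eraser')
    blob(V<70,175,208,234,268,.037,'stapler')
    blob(V<45,358,385,240,266,.092,'glue')
    blob(V>150,115,140,220,244,.070,'fluid')
    print('tray corners',[tr(x,y,6,215,145,.042)[:2].round(4).tolist() for x,y in((140,62),(648,152),(580,535),(65,435),(357,293))])
    s=sensors.get_state(); print(toolR(s).round(4))
E
python3 m.py
```

```text
eraser 84 mean [603.8 318. ] rect c [603.1 318.1] size [33.5 23.5] long ang 23.3 pca -151.2
stapler 262 mean [404.9 242.3] rect c [405.2 242.1] size [66.9 34.6] long ang 30.6 pca -146.9
glue 70 mean [ 408.5 -264.7] rect c [ 408.7 -264.6] size [18.9 27.2] long ang -89.4 pca 89.9
fluid 42 mean [461.2 423.4] rect c [460.7 423.2] size [16.7 17. ] long ang -89.4 pca 107.8
tray corners [[0.6846, 0.1129], [0.643, -0.1325], [0.4586, -0.1005], [0.5039, 0.1453], [0.5733, 0.0068]]
[[-4.000e-04  3.305e-01  9.438e-01]
 [-8.000e-04  9.438e-01 -3.305e-01]
 [-1.000e+00 -9.000e-04 -1.000e-04]]
```

```bash
cat >> h.py <<'E'
def go(x,y,z,ang,s=None):
    "travel mm & yaw deg from current pose to world x,y,z(m), tool-y angle deg"
    s=s or sensors.get_state(); R=toolR(s); d=R.T@(np.array([x,y,z])-s['tool_pos'])*1000
    cur=np.degrees(np.arctan2(R[1,1],R[0,1])); dy=-(ang-cur)
    print('pos',s['tool_pos'].round(4),'yang',cur.round(2),'t',round(s['t'],2),'F',s['force'].round(1),'open',round(s['opening'],4))
    print('travel',d.round(1),'yaw',round((dy+180)%360-180,1)); return d
C=np.array([.5725,.0063]);A=np.radians(-9.9);EX=np.array([np.cos(A),np.sin(A)]);EY=np.array([-np.sin(A),np.cos(A)])
BIN=dict(stapler=C+.045*EX+.0615*EY,eraser=C-.045*EX+.0615*EY,glue=C+.045*EX-.0615*EY,fluid=C-.045*EX-.0615*EY)
def wcam(uv,z,s):
    c=eyes.get_calibration('wrist');T=np.array(c['tool_from_camera']);K=np.array(c['camera_matrix']);R=toolR(s)
    o=R@T[:3,3]+s['tool_pos']; D=R@T[:3,:3]@np.linalg.inv(K)@np.array([uv[0],uv[1],1.]); return o+D*(z-o[2])/D[2]
E
python3 - <<'E'
from m import *
c=[tr(x,y,7,160,170,.013) for x,y in((27,82),(92,52),(135,190),(75,207))]
c=np.array(c)[:,:2]; print(c.round(4),c.mean(0).round(4)); v=(c[0]+c[1]-c[2]-c[3])/2; print(np.hypot(*v),np.degrees(np.arctan2(v[1],v[0])))
m=c.mean(0); print(BIN)
go(m[0],m[1],.17,109.5)
E
```

```text
[[0.6098 0.3352]
 [0.6228 0.3081]
 [0.5643 0.2881]
 [0.5569 0.3132]] [0.5884 0.3112]
0.05952217121681779 20.643058057952516
{'stapler': array([0.62740356, 0.05914741]), 'eraser': array([0.53874372, 0.07462103]), 'glue': array([ 0.60625628, -0.06202103]), 'fluid': array([ 0.51759644, -0.04654741])}
pos [0.2064 0.5896 0.2135] yang 70.7 t 0.15 F [ 0.2  0.2 -0.3] open 0.0915
travel [  43.6 -136.5  452.6] yaw -38.8
```

>>> apply_moves([
  [40,-136,452],
  [40,-136,452],
  [40,-136,452],
  [40,-136,452],
  [40,-136,452],
  [40,-136,452],
  [40,-136,452],
  [40,-136,452],
  [40,-136,452],
  [40,-136,452],
  [40,-136,452],
  [40,-136,452],
  [40,-136,452],
  [40,-136,452],
  [40,-136,452],
  [40,-136,452],
], yaw=[-39,-39,-39,-39,-39,-39,-39,-39,-39,-39,-39,-39,-39,-39,-39,-39], jaw=[1,1,1,1,1,1,1,1,1,1,1,1,1,1,1,1], squeeze=20)

```text
t: 1.48
tool_pos: [0.5873, 0.3129, 0.1739]
tool_rot: [0.696, -0.121, 0.697, 0.121]
force: [-1.0, -0.4, 0.2]
opening: 0.0913
```

Run:
```python
from h import *
s=sensors.get_state();go(.5884,.3112,.17,109.5,s)
grab('wrist','w1')
```

```text
pos [0.5873 0.3129 0.1739] yang 109.76 t 1.48 F [-1.  -0.4  0.2] open 0.0913
travel [ 3.9 -1.9  0.5] yaw 0.3
```

View pics/w1.png

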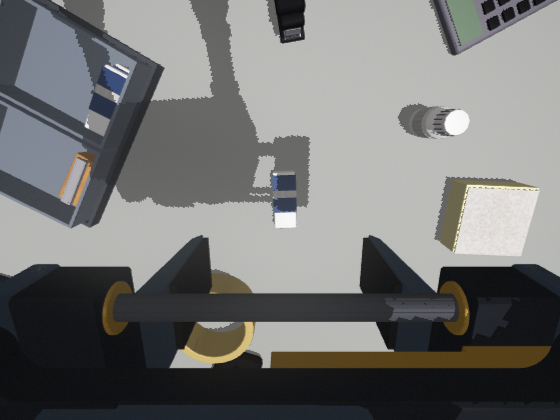

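Run:
```python
from h import *
s=sensors.get_state()
c=np.array([wcam(q,.013,s) for q in((273,171),(296,172),(296,227),(274,227))])[:,:2]
m=c.mean(0);v=(c[2]+c[3]-c[0]-c[1])/2;print(m.round(4),np.hypot(*v),np.degrees(np.arctan2(v[1],v[0])))
print('fluid',wcam((457,122),.07,s).round(4),'tray',[wcam(q,.044,s)[:2].round(4) for q in((162,67),(93,227))], 'stapler end',wcam((291,33),.03,s).round(4))
go(m[0],m[1],.003,109.5,s);
```

```text
[0.588 0.312] 0.06337869129884688 20.257802335538678
fluid [0.46   0.4228 0.07  ] tray [array([0.5028, 0.1649]), array([0.6748, 0.1327])] stapler end [0.4352 0.2631 0.03  ]
pos [0.5872 0.3131 0.1741] yang 109.78 t 1.53 F [-0.1 -0.1  0.4] open 0.0911
travel [171.1  -1.3   0.4] yaw 0.3
```

>>> apply_moves([
  [40,-1,0],
  [80,-1,0],
  [120,-1,0],
  [150,-1,0],
  [165,-1,0],
  [171,-1,0],
  [171,-1,0],
  [171,-1,0],
  [171,-1,0],
  [171,-1,0],
  [171,-1,0],
  [171,-1,0],
  [171,-1,0],
  [171,-1,0],
  [171,-1,0],
  [171,-1,0],
], yaw=[0,0,0,0,0,0,0,0,0,0,0,0,0,0,0,0], jaw=[1,1,1,1,1,1,1,-1,-1,-1,-1,-1,-1,-1,-1,-1], squeeze=20)

```text
t: 2.87
tool_pos: [0.5885, 0.3112, 0.0029]
tool_rot: [0.697, -0.121, 0.697, 0.121]
force: [-0.3, 0.5, 0.1]
opening: 0.0341
```

>>> apply_moves([
  [0,0,0],
  [0,0,0],
  [0,0,0],
  [0,0,0],
  [-15,0,0],
  [-50,0,0],
  [-90,0,0],
  [-130,0,0],
  [-130,0,0],
], yaw=[0,0,0,0,0,0,0,0,0], jaw=[-1,-1,-1,-1,-1,-1,-1,-1,-1])

```text
t: 3.62
tool_pos: [0.592, 0.3128, 0.141]
tool_rot: [0.7, -0.12, 0.693, 0.122]
force: [1.2, 0.9, 0.7]
opening: 0.0248
```

Run:
```python
from h import *
b=BIN['eraser']-.014*EY
s=sensors.get_state();go(b[0],b[1],.125,170.1,s)
grab('wrist','w2')
```

```text
pos [0.592  0.3128 0.141 ] yang 109.71 t 3.62 F [1.2 0.9 0.7] open 0.0248
travel [  14.4 -218.4 -137.6] yaw -60.4
```

View pics/w2.png

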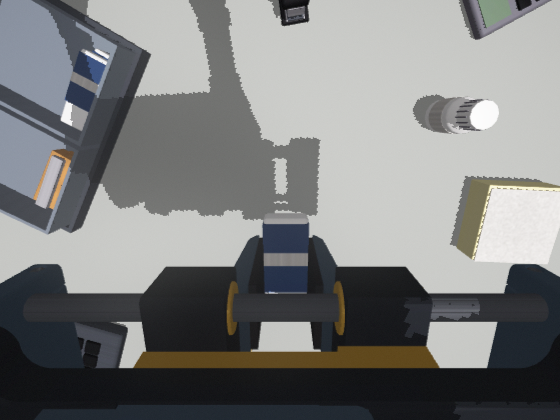

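>>> apply_moves([
  [0,-218,-137],
  [0,-218,-137],
  [0,-218,-137],
  [0,-218,-137],
  [0,-218,-137],
  [0,-218,-137],
  [0,-218,-137],
  [0,-218,-137],
  [0,-218,-137],
  [0,-218,-137],
  [0,-218,-137],
  [0,-218,-137],
  [0,-218,-137],
], yaw=[-60,-60,-60,-60,-60,-60,-60,-60,-60,-60,-60,-60,-60], jaw=[-1,-1,-1,-1,-1,-1,-1,-1,-1,-1,-1,-1,-1])

```text
t: 4.75
tool_pos: [0.5329, 0.0601, 0.1326]
tool_rot: [0.543, -0.452, 0.543, 0.453]
force: [0.2, 0.1, 0.2]
opening: 0.0249
```

Run:
```python
from h import *
b=BIN['eraser']-.014*EY
s=sensors.get_state();go(b[0],b[1],.012,170.1,s)
grab('wrist','w3'); grab('top','t3')
```

```text
pos [0.5329 0.0601 0.1326] yang 169.59 t 4.75 F [0.2 0.1 0.2] open 0.0249
travel [120.6  -3.3   1.3] yaw -0.5
```

View pics/w3.png

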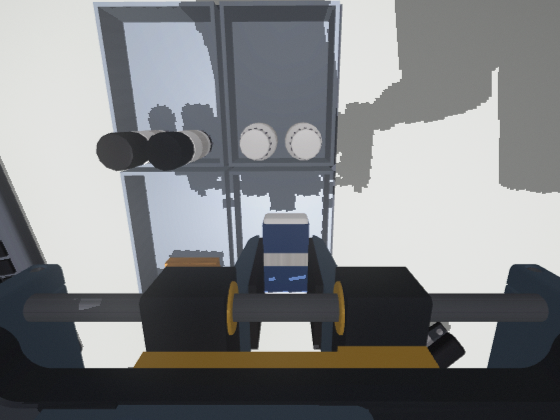

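Run:
```python
from h import *
s=sensors.get_state()
for q in((228,166),(335,166),(340,4),(98,8),(123,172)):
    w=wcam(q,.044,s)[:2]; d=w-C; print(q,w.round(4),'tray frame',(d@EX).round(4),(d@EY).round(4))
```

```text
(228, 166) [0.5714 0.0052] tray frame -0.0009 -0.0013
(335, 166) [0.4828 0.0213] tray frame -0.0909 -0.0006
(340, 4) [ 0.4633 -0.0953] tray frame -0.0901 -0.1188
(98, 8) [ 0.6385 -0.1246] tray frame 0.0875 -0.1176
(123, 172) [ 0.66   -0.0058] tray frame 0.0883 0.0031
```

>>> apply_moves([
  [40,-3,1],
  [80,-3,1],
  [105,-3,1],
  [115,-3,1],
  [121,-3,1],
  [121,-3,1],
  [121,-3,1],
  [121,-3,1],
  [121,-3,1],
  [121,-3,1],
  [121,-3,1],
  [110,-3,1],
  [80,-3,1],
  [40,-3,1],
  [0,-3,1],
  [0,-3,1],
], yaw=[0,0,0,0,0,0,0,0,0,0,0,0,0,0,0,0], jaw=[-1,-1,-1,-1,-1,-1,-1,-0.25,-0.25,-0.25,-0.25,-0.25,-0.25,-0.25,-0.25,-0.25])

```text
t: 6.18
tool_pos: [0.5395, 0.0603, 0.1404]
tool_rot: [0.545, -0.455, 0.54, 0.451]
force: [2.2, 0.0, 1.9]
opening: 0.0344
```

Run:
```python
from h import *
s=sensors.get_state();go(.405,.246,.14,120,s)
grab('wrist','w4')
```

```text
pos [0.5395 0.0603 0.1404] yang 169.71 t 6.18 F [2.2 0.  1.9] open 0.0344
travel [ -0.9 165.5 158.7] yaw 49.7
```

View pics/w4.png

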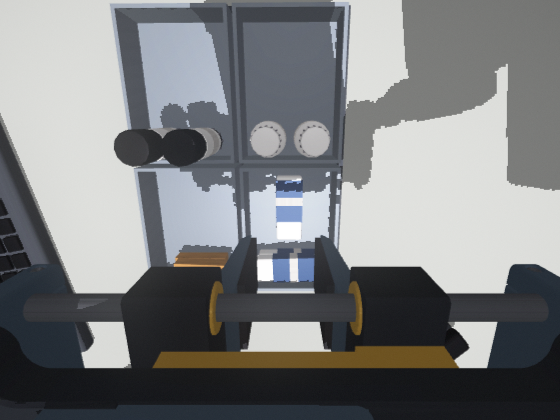

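The eraser lies lengthwise on its bin's floor (column 289, rows 178–240). Next is the stapler.

>>> apply_moves([
  [-30,165,158],
  [-30,165,158],
  [-30,165,158],
  [-30,165,158],
  [-30,165,158],
  [-30,165,158],
  [-30,165,158],
  [-30,165,158],
  [-30,165,158],
  [-30,165,158],
  [-30,165,158],
  [-30,165,158],
  [-30,165,158],
], yaw=[50,50,50,50,50,50,50,50,50,50,50,50,50], jaw=[1,1,1,1,1,1,1,1,1,1,1,1,1])

```text
t: 7.32
tool_pos: [0.4023, 0.2448, 0.1628]
tool_rot: [0.683, -0.182, 0.684, 0.181]
force: [-0.2, 0.6, 0.5]
opening: 0.0913
```

Run:
```python
from h import *
s=sensors.get_state();go(.405,.246,.14,120,s)
grab('wrist','w5')
```

```text
pos [0.4023 0.2448 0.1628] yang 119.75 t 7.32 F [-0.2  0.6  0.5] open 0.0913
travel [22.8 -0.3  3. ] yaw -0.3
```

View pics/w5.png

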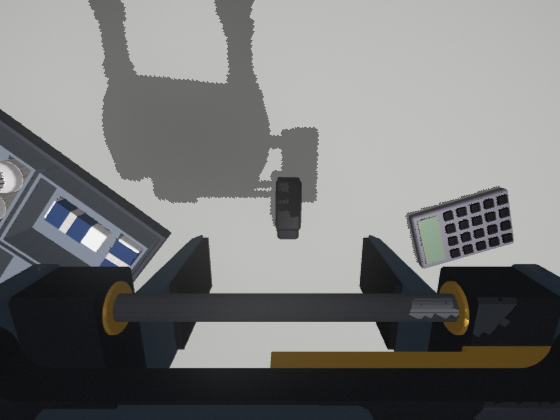

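Run:
```python
from h import *
z=np.load('pics/w5.npz');p=z['p'];save('w5c',cv2.resize(p[160:260,240:340],None,fx=6,fy=6,interpolation=cv2.INTER_CUBIC))
s=sensors.get_state()
a=wcam((289,180),.037,s);b=wcam((288,235),.03,s);print(a,b); v=b-a;print(np.hypot(*v[:2]),np.degrees(np.arctan2(v[1],v[0])));m=(a+b)/2
go(m[0],m[1],.011,120,s)
```

```text
[0.37596286 0.2333264  0.037     ] [0.42814543 0.26225564 0.03      ]
0.05966507914472252 29.00333150689878
pos [0.4023 0.2448 0.1628] yang 119.73 t 7.37 F [-0.3 -0.5  0.4] open 0.091
travel [151.8   2.7   1.3] yaw -0.3
```

View pics/w5c.png

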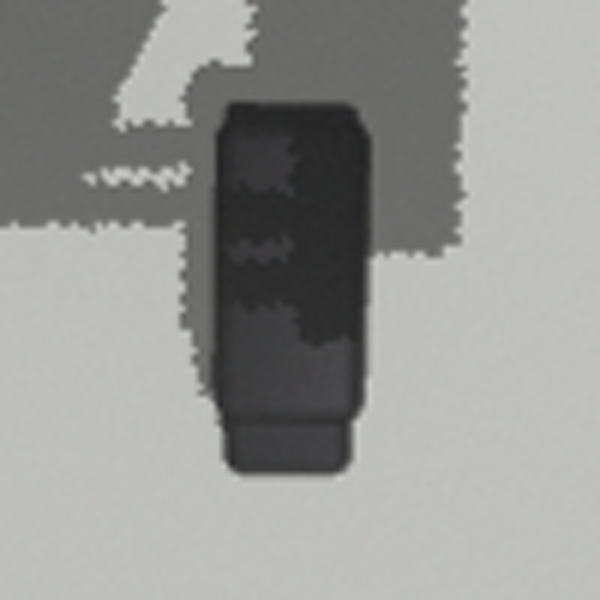

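>>> apply_moves([
  [40,3,1],
  [80,3,1],
  [115,3,1],
  [138,3,1],
  [150,3,1],
  [151,3,1],
  [151,3,1],
  [151,3,1],
  [151,3,1],
  [151,3,1],
  [151,3,1],
  [151,3,1],
  [151,3,1],
  [151,3,1],
  [151,3,1],
  [151,3,1],
  [151,3,1],
  [151,3,1],
  [151,3,1],
  [151,3,1],
], yaw=[0,0,0,0,0,0,0,0,0,0,0,0,0,0,0,0,0,0,0,0], jaw=[1,1,1,1,1,1,1,-1,-1,-1,-1,-1,-1,-1,-1,-1,-1,-1,-1,-1], squeeze=25)

```text
t: 9.03
tool_pos: [0.4015, 0.2483, 0.0119]
tool_rot: [0.683, -0.181, 0.683, 0.181]
force: [-0.5, 0.6, 0.0]
opening: 0.0254
```

>>> apply_moves([
  [0,0,0],
  [-15,0,0],
  [-50,0,0],
  [-90,0,0],
  [-130,0,0],
  [-130,0,0],
  [-130,0,0],
], yaw=[0,0,0,0,0,0,0], jaw=[-1,-1,-1,-1,-1,-1,-1])

```text
t: 9.62
tool_pos: [0.4025, 0.2488, 0.1438]
tool_rot: [0.685, -0.181, 0.682, 0.182]
force: [0.0, 0.2, -1.4]
opening: 0.026
```

Run:
```python
from h import *
b=BIN['stapler']-.012*EY
s=sensors.get_state();go(b[0],b[1],.14,170.1,s)
grab('wrist','w6')
```

```text
pos [0.4025 0.2488 0.1438] yang 119.7 t 9.62 F [ 0.   0.2 -1.4] open 0.026
travel [   4.3 -285.4   93.7] yaw -50.4
```

View pics/w6.png

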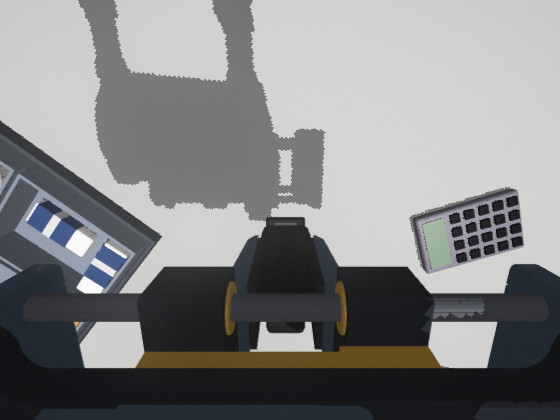

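The stapler is held level at an opening of 26 mm.

>>> apply_moves([
  [0,-285,94],
  [0,-285,94],
  [0,-285,94],
  [0,-285,94],
  [0,-285,94],
  [0,-285,94],
  [0,-285,94],
  [0,-285,94],
  [0,-285,94],
  [0,-285,94],
  [0,-285,94],
  [0,-285,94],
  [0,-285,94],
], yaw=[-50,-50,-50,-50,-50,-50,-50,-50,-50,-50,-50,-50,-50], jaw=[-1,-1,-1,-1,-1,-1,-1,-1,-1,-1,-1,-1,-1])

```text
t: 10.75
tool_pos: [0.6234, 0.0482, 0.1415]
tool_rot: [0.542, -0.453, 0.543, 0.454]
force: [0.1, -0.5, -1.3]
opening: 0.0259
```

Run:
```python
from h import *
b=BIN['stapler']-.012*EY
s=sensors.get_state();go(b[0],b[1],.0205,170.1,s)
grab('wrist','w7')
for q in((0,0),):pass
```

```text
pos [0.6234 0.0482 0.1415] yang 169.74 t 10.75 F [ 0.1 -0.5 -1.3] open 0.0259
travel [121.   -2.2  -0.5] yaw -0.4
```

View pics/w7.png

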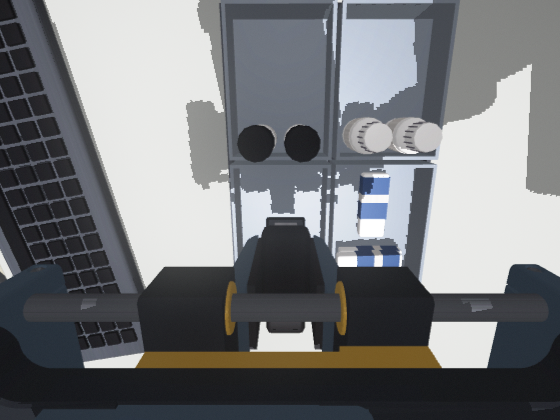

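>>> apply_moves([
  [40,-2,-1],
  [80,-2,-1],
  [105,-2,-1],
  [115,-2,-1],
  [121,-2,-1],
  [121,-2,-1],
  [121,-2,-1],
  [121,-2,-1],
  [121,-2,-1],
  [121,-2,-1],
  [121,-2,-1],
  [110,-2,-1],
  [80,-2,-1],
  [40,-2,-1],
  [0,-2,-1],
  [-30,-2,-1],
  [-30,-2,-1],
], yaw=[0,0,0,0,0,0,0,0,0,0,0,0,0,0,0,0,0], jaw=[-1,-1,-1,-1,-1,-1,-1,-0.2,-0.2,-0.2,-0.2,-0.2,-0.2,-0.2,-0.2,-0.2,-0.2])

```text
t: 12.22
tool_pos: [0.6292, 0.0459, 0.1796]
tool_rot: [0.546, -0.455, 0.54, 0.451]
force: [1.7, -0.1, -0.1]
opening: 0.0367
```

Run:
```python
from h import *
s=sensors.get_state();go(.460,.423,.19,-10,s)
grab('wrist','w8')
```

```text
pos [0.6292 0.0459 0.1796] yang 169.71 t 12.22 F [ 1.7 -0.1 -0.1] open 0.0367
travel [-12.2 233.7 340.8] yaw 179.7
```

View pics/w8.png

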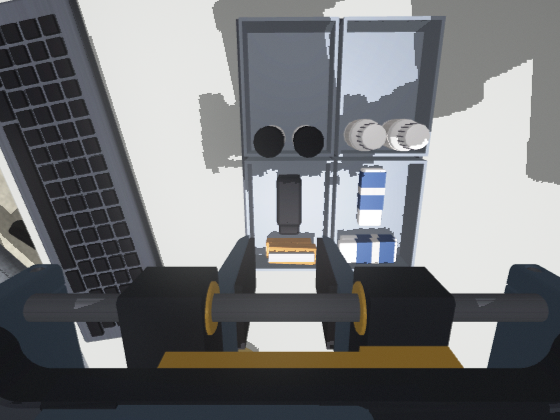

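The stapler stands in its bin (pixel 289,203). I'll go to the fluid next, turning partway.

>>> apply_moves([
  [-10,234,341],
  [-10,234,341],
  [-10,234,341],
  [-10,234,341],
  [-10,234,341],
  [-10,234,341],
  [-10,234,341],
  [-10,234,341],
  [-10,234,341],
  [-10,234,341],
  [-10,234,341],
  [-10,234,341],
  [-10,234,341],
  [-10,234,341],
  [-10,234,341],
  [-10,234,341],
], yaw=[90,90,90,90,90,90,90,90,90,90,90,90,90,90,90,90], jaw=[1,1,1,1,1,1,1,1,1,1,1,1,1,1,1,1])

```text
t: 13.6
tool_pos: [0.4565, 0.4231, 0.1816]
tool_rot: [0.704, 0.062, 0.705, -0.063]
force: [0.3, 0.0, -0.2]
opening: 0.0914
```

Run:
```python
from h import *
s=sensors.get_state();go(.460,.423,.016,80,s)
grab('wrist','w9')
```

```text
pos [0.4565 0.4231 0.1816] yang 79.84 t 13.6 F [ 0.3  0.  -0.2] open 0.0914
travel [165.6   0.7   3.6] yaw -0.2
```

View pics/w9.png

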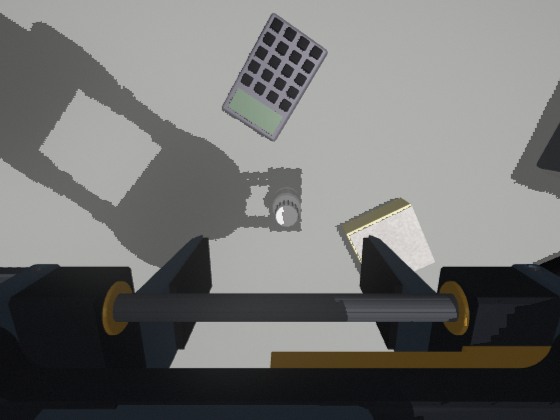

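Run:
```python
from h import *
s=sensors.get_state();R=toolR(s)
f=wcam((286,213),.07,s);print('fluid',f)
for q in((339,225),(353,268),(405,199),(360,262)):
    for z in(0,.03): print(q,z,(R.T@(wcam(q,z,s)-f)*1000).round(0)[1:])
go(f[0],f[1],.016,80,s)
```

```text
fluid [0.45796024 0.42221873 0.07      ]
(339, 225) 0 [64. 36.]
(339, 225) 0.03 [59. 26.]
(353, 268) 0 [85. 93.]
(353, 268) 0.03 [77. 78.]
(405, 199) 0 [140.   3.]
(405, 199) 0.03 [128.  -4.]
(360, 262) 0 [93. 85.]
(360, 262) 0.03 [85. 70.]
pos [0.4567 0.423  0.1817] yang 79.85 t 13.65 F [ 1.  -0.4  0.4] open 0.0912
travel [165.7  -0.5   1.5] yaw -0.1
```

>>> apply_moves([
  [0,0,2],
  [0,0,2],
  [40,0,2],
  [80,0,2],
  [120,0,2],
  [150,0,2],
  [166,0,2],
  [166,0,2],
  [166,0,2],
  [166,0,2],
  [166,0,2],
  [166,0,2],
  [166,0,2],
  [166,0,2],
  [166,0,2],
  [166,0,2],
  [166,0,2],
], yaw=[0,0,0,0,0,0,0,0,0,0,0,0,0,0,0,0,0], jaw=[0.3,0.3,0.3,0.3,0.3,0.3,0.3,0.3,-1,-1,-1,-1,-1,-1,-1,-1,-1], squeeze=20)

```text
t: 15.07
tool_pos: [0.4594, 0.4234, 0.0171]
tool_rot: [0.705, 0.064, 0.704, -0.063]
force: [0.3, -0.5, 9.7]
opening: 0.0292
```

>>> apply_moves([
  [0,0,0],
  [-15,0,0],
  [-50,0,0],
  [-90,0,0],
  [-130,0,0],
  [-140,0,0],
  [-140,0,0],
  [-140,0,0],
], yaw=[0,0,0,0,0,0,0,0], jaw=[-1,-1,-1,-1,-1,-1,-1,-1])

```text
t: 15.73
tool_pos: [0.4589, 0.423, 0.1564]
tool_rot: [0.705, 0.064, 0.704, -0.063]
force: [-0.3, -0.2, -2.1]
opening: 0.0297
```

Run:
```python
from h import *
b=BIN['fluid']-.025*EY
s=sensors.get_state();go(b[0],b[1],.16,-9.9,s)
grab('wrist','w10')
```

```text
pos [0.4589 0.423  0.1564] yang 79.71 t 15.73 F [-0.3 -0.2 -2.1] open 0.0297
travel [  -3.9 -476.5  141.8] yaw 89.6
```

View pics/w10.png

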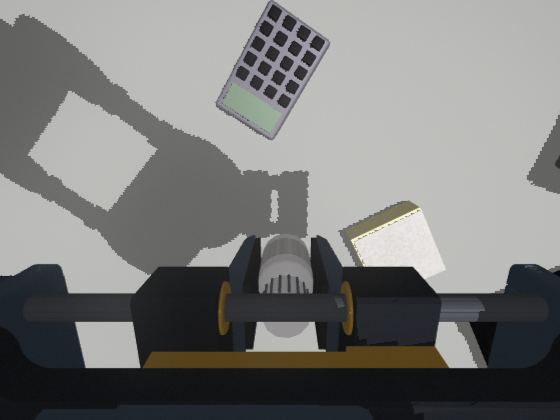

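>>> apply_moves([
  [-4,-476,142],
  [-4,-476,142],
  [-4,-476,142],
  [-4,-476,142],
  [-4,-476,142],
  [-4,-476,142],
  [-4,-476,142],
  [-4,-476,142],
  [-4,-476,142],
  [-4,-476,142],
  [-4,-476,142],
  [-4,-476,142],
  [-4,-476,142],
  [-4,-476,142],
  [-4,-476,142],
  [-4,-476,142],
  [-4,-476,142],
], yaw=[90,90,90,90,90,90,90,90,90,90,90,90,90,90,90,90,90], jaw=[-1,-1,-1,-1,-1,-1,-1,-1,-1,-1,-1,-1,-1,-1,-1,-1,-1])

```text
t: 17.2
tool_pos: [0.513, -0.0695, 0.1594]
tool_rot: [-0.454, -0.542, -0.454, 0.542]
force: [-0.1, -0.9, -0.4]
opening: 0.0294
```

Run:
```python
from h import *
b=BIN['fluid']-.025*EY
s=sensors.get_state();go(b[0],b[1],.025,-9.9,s)
grab('wrist','w11')
p,d=grab('scene','s11'); save('s11c',cv2.resize(p[120:280,180:380],None,fx=4,fy=3.7,interpolation=cv2.INTER_CUBIC))
```

```text
pos [ 0.513  -0.0695  0.1594] yang -10.09 t 17.2 F [-0.1 -0.9 -0.4] open 0.0294
travel [134.4   0.7   1.6] yaw -0.2
```

View pics/w11.png

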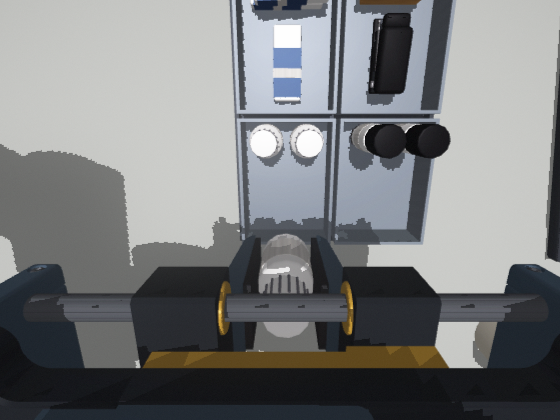

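View pics/s11c.png

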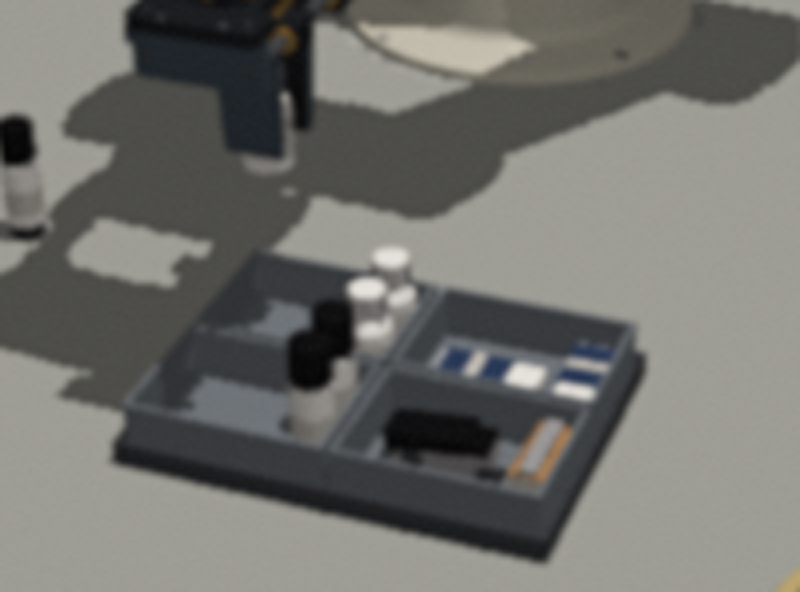

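>>> apply_moves([
  [40,1,2],
  [80,1,2],
  [110,1,2],
  [125,1,2],
  [134,1,2],
  [134,1,2],
  [134,1,2],
  [134,1,2],
  [134,1,2],
  [134,1,2],
  [134,1,2],
  [134,1,2],
  [120,1,2],
  [80,1,2],
  [40,1,2],
  [0,1,2],
  [0,1,2],
], yaw=[0,0,0,0,0,0,0,0,0,0,0,0,0,0,0,0,0], jaw=[-1,-1,-1,-1,-1,-1,-1,-0.15,-0.15,-0.15,-0.15,-0.15,-0.15,-0.15,-0.15,-0.15,-0.15])

```text
t: 18.72
tool_pos: [0.5173, -0.0737, 0.1668]
tool_rot: [0.456, 0.545, 0.45, -0.541]
force: [2.3, 0.4, 0.6]
opening: 0.0389
```

Run:
```python
from h import *
s=sensors.get_state();go(.409,-.265,.18,-10,s)
grab('wrist','w12')
```

```text
pos [ 0.5173 -0.0737  0.1668] yang -10.29 t 18.72 F [2.3 0.4 0.6] open 0.0389
travel [-13.8 -72.2 207.6] yaw -0.3
```

View pics/w12.png

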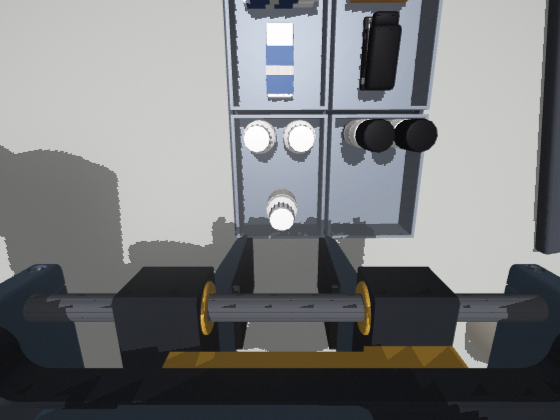

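>>> apply_moves([
  [-20,-72,207],
  [-20,-72,207],
  [-20,-72,207],
  [-20,-72,207],
  [-20,-72,207],
  [-20,-72,207],
  [-20,-72,207],
  [-20,-72,207],
  [-20,-72,207],
], yaw=[0,0,0,0,0,0,0,0,0], jaw=[1,1,1,1,1,1,1,1,1])

```text
t: 19.52
tool_pos: [0.4063, -0.2627, 0.1794]
tool_rot: [0.453, 0.543, 0.454, -0.543]
force: [-0.4, 0.1, -0.2]
opening: 0.0911
```

Run:
```python
from h import *
s=sensors.get_state();go(.409,-.265,.041,-10,s)
grab('wrist','w13')
```

```text
pos [ 0.4063 -0.2627  0.1794] yang -10.28 t 19.52 F [-0.4  0.1 -0.2] open 0.0911
travel [138.4   3.2   1.8] yaw -0.3
```

View pics/w13.png

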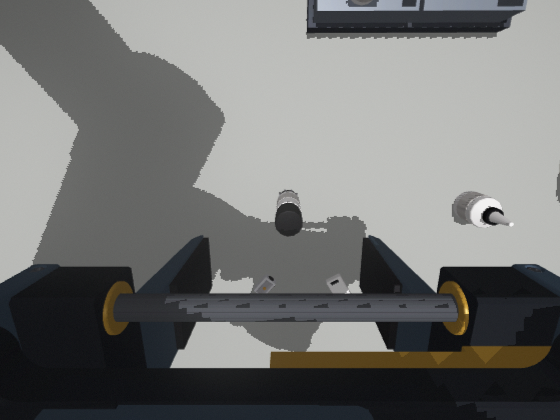

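Run:
```python
from h import *
s=sensors.get_state();f=wcam((289,220),.092,s);print(f);go((f[0]+.4087)/2,(f[1]-.2647)/2,.041,-10,s)
```

```text
[ 0.40864289 -0.26545675  0.092     ]
pos [ 0.4065 -0.2626  0.1795] yang -10.24 t 19.57 F [-0.5 -0.8  0.3] open 0.0913
travel [138.5   2.7   2.2] yaw -0.2
```

>>> apply_moves([
  [40,3,2],
  [80,3,2],
  [110,3,2],
  [130,3,2],
  [138,3,2],
  [138,3,2],
  [138,3,2],
  [138,3,2],
  [138,3,2],
  [138,3,2],
  [138,3,2],
  [138,3,2],
  [138,3,2],
  [138,3,2],
  [138,3,2],
  [138,3,2],
  [138,3,2],
  [138,3,2],
  [138,3,2],
  [138,3,2],
], yaw=[0,0,0,0,0,0,0,0,0,0,0,0,0,0,0,0,0,0,0,0], jaw=[1,1,1,1,1,1,1,-1,-1,-1,-1,-1,-1,-1,-1,-1,-1,-1,-1,-1], squeeze=20)

```text
t: 21.23
tool_pos: [0.4088, -0.2662, 0.0419]
tool_rot: [-0.453, -0.543, -0.453, 0.543]
force: [1.1, -0.7, 0.4]
opening: 0.0247
```

>>> apply_moves([
  [0,0,0],
  [-15,0,0],
  [-50,0,0],
  [-90,0,0],
  [-130,0,0],
  [-160,0,0],
  [-160,0,0],
  [-160,0,0],
], yaw=[0,0,0,0,0,0,0,0], jaw=[-1,-1,-1,-1,-1,-1,-1,-1])

```text
t: 21.9
tool_pos: [0.4095, -0.2667, 0.2035]
tool_rot: [0.454, 0.543, 0.452, -0.543]
force: [-0.6, -0.1, -1.1]
opening: 0.0248
```

Run:
```python
from h import *
b=BIN['glue']-.022*EY
s=sensors.get_state();go(b[0],b[1],.2,-9.9,s)
grab('wrist','w14')
```

```text
pos [ 0.4095 -0.2667  0.2035] yang -10.3 t 21.9 F [-0.6 -0.1 -1.1] open 0.0248
travel [   3.6  157.2 -214.6] yaw -0.4
```

View pics/w14.png

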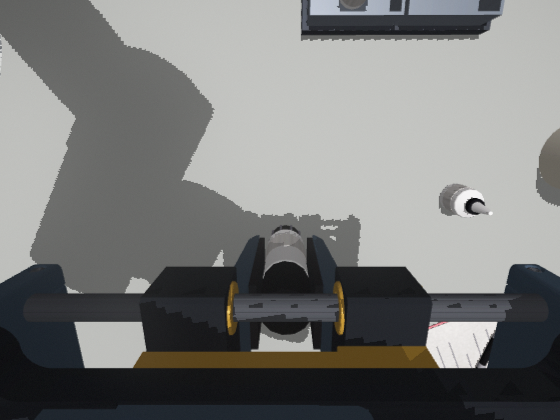

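>>> apply_moves([
  [0,157,-214],
  [0,157,-214],
  [0,157,-214],
  [0,157,-214],
  [0,157,-214],
  [0,157,-214],
  [0,157,-214],
  [0,157,-214],
  [0,157,-214],
  [0,157,-214],
  [0,157,-214],
], yaw=[0,0,0,0,0,0,0,0,0,0,0], jaw=[-1,-1,-1,-1,-1,-1,-1,-1,-1,-1,-1])

```text
t: 22.87
tool_pos: [0.6005, -0.0846, 0.2013]
tool_rot: [-0.452, -0.543, -0.453, 0.543]
force: [0.2, -0.5, 0.5]
opening: 0.0246
```

Run:
```python
from h import *
b=BIN['glue']-.022*EY
s=sensors.get_state();go(b[0],b[1],.050,-9.9,s)
grab('wrist','w15')
```

```text
pos [ 0.6005 -0.0846  0.2013] yang -10.36 t 22.87 F [ 0.2 -0.5  0.5] open 0.0246
travel [151.3   2.   -1.3] yaw -0.5
```

View pics/w15.png

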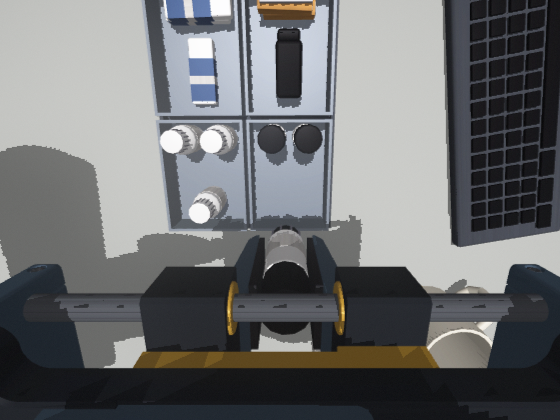

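Run:
```python
from h import *
z=np.load('pics/top0.npz');W=world('top',z['d']);w=W[100:150,355:400].reshape(-1,3);w=w[(w[:,2]>.03)&(w[:,2]<.2)]
s=sensors.get_state();q=(w-s['tool_pos'])@toolR(s);print(w[:,2].max(),w.min(0),w.max(0),'tool y',q[:,1].min(),q[:,1].max(),'tool z',q[:,2].min(),q[:,2].max())
```

```text
0.09679828436879866 [ 0.7167747  -0.32340101  0.03049281] [ 0.81878997 -0.23424615  0.09679828] tool y 0.14955334310442203 0.24242106417247022 tool z 0.10842690774444007 0.2079651504314486
```

Mug is well clear. Lower and release.

>>> apply_moves([
  [40,2,-1],
  [80,2,-1],
  [120,2,-1],
  [140,2,-1],
  [151,2,-1],
  [151,2,-1],
  [151,2,-1],
  [151,2,-1],
  [151,2,-1],
  [151,2,-1],
  [151,2,-1],
  [151,2,-1],
  [135,2,-1],
  [95,2,-1],
  [55,2,-1],
  [15,2,-1],
  [-20,2,-1],
  [-20,2,-1],
], yaw=[0,0,0,0,0,0,0,0,0,0,0,0,0,0,0,0,0,0], jaw=[-1,-1,-1,-1,-1,-1,-1,-0.2,-0.2,-0.2,-0.2,-0.2,-0.2,-0.2,-0.2,-0.2,-0.2,-0.2])

```text
t: 24.42
tool_pos: [0.6067, -0.0837, 0.2295]
tool_rot: [0.456, 0.545, 0.45, -0.541]
force: [1.8, -0.3, -0.0]
opening: 0.0363
```

Run:
```python
from h import *
s=sensors.get_state();go(.409,-.265,.25,-10,s)
grab('wrist','w16')
```

```text
pos [ 0.6067 -0.0837  0.2295] yang -10.29 t 24.42 F [ 1.8 -0.3 -0. ] open 0.0363
travel [ -22.1 -162.   213.7] yaw -0.3
```

View pics/w16.png

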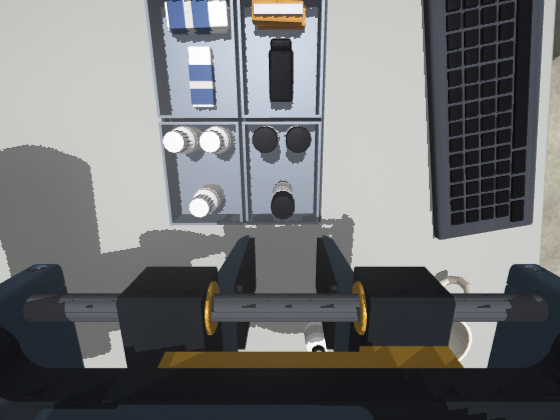

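Everything is in its bin. I'll move the arm aside and check from the fixed cameras.

>>> apply_moves([
  [-30,-160,210],
  [-30,-160,210],
  [-30,-160,210],
  [-30,-160,210],
  [-30,-160,210],
  [-30,-160,210],
  [-30,-160,210],
  [-30,-160,210],
  [-30,-160,210],
  [-30,-160,210],
], yaw=[0,0,0,0,0,0,0,0,0,0], jaw=[-0.2,-0.2,-0.2,-0.2,-0.2,-0.2,-0.2,-0.2,-0.2,-0.2])

```text
t: 25.3
tool_pos: [0.4089, -0.2606, 0.2515]
tool_rot: [0.453, 0.543, 0.453, -0.543]
force: [0.8, 0.2, 0.5]
opening: 0.0364
```

Run:
```python
from h import *
from m import tr
p,d=grab('scene','s17'); a=cv2.resize(p[150:280,110:370],None,fx=3,fy=3,interpolation=cv2.INTER_CUBIC)
save('s17c',a)
p,d=grab('top','t17'); save('t17c',cv2.resize(p[145:245,215:335],None,fx=6,fy=6,interpolation=cv2.INTER_CUBIC))
```

```text
(no output)
```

View pics/s17c.png

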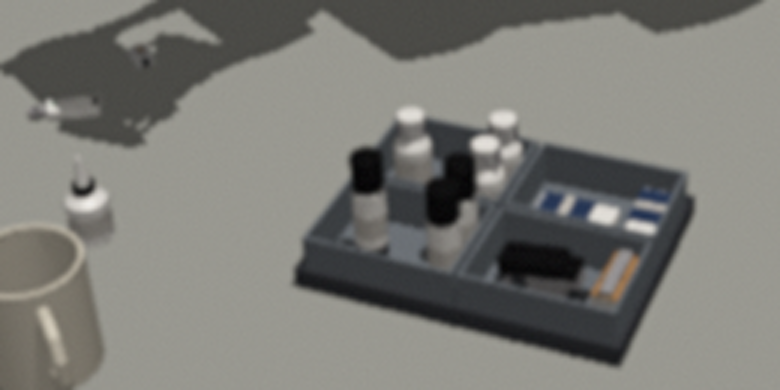

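View pics/t17c.png

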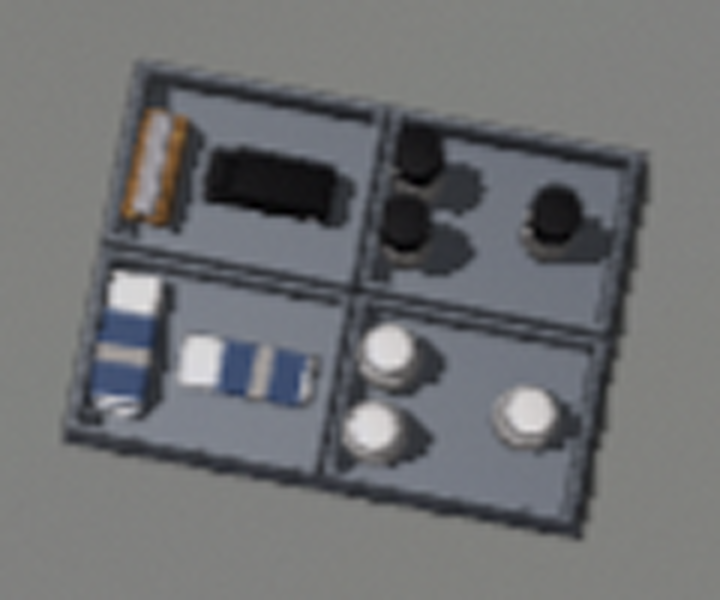

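Run:
```python
from m import *
for n,(x,y,z) in dict(stapler=(272,183,.045),eraser=(247,370,.02),glue=(555,213,.099),fluid=(528,410,.077)).items():
    e=tr(x,y,6,215,145,z)[:2]-BIN[n]; print(n,(e@EX*1000).round(),(e@EY*1000).round())
a=np.load('pics/top0.npz')['p'].astype(int);b=np.load('pics/t17.npz')['p'].astype(int)
for n,(u0,u1,v0,v1) in dict(dropper=(372,394,170,194),memory=(402,424,228,244)).items(): print(n,np.abs(a-b)[v0:v1,u0:u1].max(-1).mean())
print(sensors.get_state()['t']); robot.job_done()
```

```text
stapler 0.0 -11.0
eraser 1.0 -14.0
glue 2.0 -22.0
fluid 3.0 -27.0
dropper 6.6268939393939394
memory 92.32670454545455
25.4
the job is handed in; nothing more can be done
```

Run:
```python
from h import *
a=np.load('pics/scene0.npz')['p'];b=np.load('pics/s17.npz')['p'];c=np.load('pics/t17.npz')['p']
f=lambda i,u,v:cv2.resize(i[v:v+60,u:u+80],(390,290))
save('cmp',np.vstack([np.hstack([f(a,95,150),f(b,95,150)]),np.hstack([f(c,360,200),f(np.load('pics/top0.npz')['p'],360,200)])]))
```

```text
(no output)
```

View pics/cmp.png

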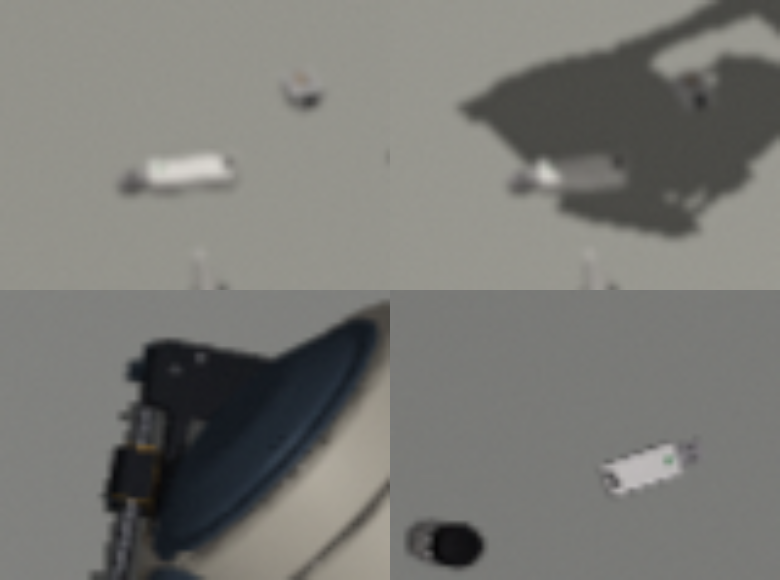

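The eraser, stapler, correction fluid and glue stick are each in the bin of their own kind, the same way up as they started. I handed the job in at 25.4 s, with the arm clear and holding nothing.

**Placement:** In the last top view each item stood on its bin's floor. Measured from each bin's origin, x and y were:

| Item | x (mm) | y (mm) |
|---|---|---|
| stapler | 0 | -11 |
| eraser | 1 | -14 |
| glue stick | 2 | -22 |
| correction fluid | 3 | -27 |

All are well inside the limits, and the scene view shows them upright. I did not measure their heights in the bins separately.

**Dropper bottle:** The top view is nearly unchanged where it stands.

**Memory stick:** The top-view check failed, because the arm hid the stick in that picture. I only noticed after handing in. Comparing the scene-camera pictures from before and after shows it in the same place, now partly in the arm's shadow.

**Forces:** Closing on the correction fluid gave a brief reading of 9.7 N. No other reading was above about 3 N.

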